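# Pull off the treat jar's snug cap and refill the jar

## Task

Refill the dog-treat jar: draw the forked puller out of its rack by the tail of its handle, lay it flat on the worktop, let go, and take it again close behind the fork. Hook the fork under the rim of the jar's snug cap, pull straight up until the cap pops off, and gently set puller and cap down on the bare worktop, the cap standing right way up; the fingers must not handle the cap. Then feed both biscuits through the neck one at a time, leaving the other things on the worktop where they are.

Things in the scene. Friction and masses are not known exactly. Their poses are not given: they have to be found in the camera images.
- jar: Clear glass jar with a copper band, screwed to the worktop (does not move). Origin: centre of its underside; z up. Steel foot plate of radius 60, 5 thick; body of outer radius 50 up to 95 high, then a shoulder narrowing to a neck of outer radius 19.5 from 123 up to the rim at 155.
- jar_mouth (a point): Centre of the jar's mouth, at the rim 155 above its underside. Neck bore radius 17, widening below the shoulder, open down to the floor 11 above the jar's underside. Four small spring pads outside the neck, 144 to 150 high, rub on the inside of the cap's skirt and hold it by friction.
- cap: Copper-coloured mushroom-shaped cap, 60 g, pushed over the jar's neck. Origin: centre of its skirt's lower edge; z up. Skirt outer radius 25, z 0 to 18; on it a disc of radius 37, z 18 to 29. Seated, its origin is 137 above the jar's origin (underside of the rim 155 high, nothing but skirt and neck below it). It takes 5 to 10 N straight up and comes free after about 13 of travel.
- cap_rim (a point): Centre of the flat underside of the cap's disc (z 18 in the cap's frame); the fork's prongs go under its overhanging rim, one on each side of the skirt. Freed, the cap rides on the prongs by this rim; when the puller is lowered onto a flat surface the cap stands on its skirt and the prongs sink clear of it.
- puller: Forked puller, 160 g: steel fork, straight black handle. Origin: on the underside, between the prongs where the cap's axis should be; x points to the prong tips, z up. Prongs z 0 to 6, 9 wide, 60 gap between, x -38 to +30; bridge behind them x -48 to -38, 6 thick, 78 wide. Handle x -178 to -48, 16 wide, z 0 to 22. Underside flat. Centre of mass about x -56.
- puller_grip (a point): Middle of the handle close behind the fork, at x -73, z 11 in the puller's frame: where to hold it for pulling. Axes as the puller.
- puller_tail (a point): Middle of the handle near its tail, at x -152, z 11 in the puller's frame: the part that sticks out of the rack. Axes as the puller.
- rack: Wooden rack fixed to the worktop, holding the puller flat at the start. Origin: centre of its underside, z up. 130 long (x), 98 wide, 41 high: floor 8 thick, side walls, end wall at x +65, open end at x -65, and two bars across the top (underside 36 high, at x -45 and +45).
- rack_floor (a point): How the puller sits in the rack (same point as the rack's origin): flat on the floor, its x along the rack's x, its tail sticking out about 80 past the open end at x -65. Because of the bars it can only be drawn out straight along the rack's -x; the fork is clear after 128 of travel (allow 145).
- board: Dark wooden board fixed to the worktop, 90 x 110, 12 thick, on which the biscuits stand. Origin: centre of its underside.
- biscuit_a: Brown round dog biscuit standing on the board: upright cylinder 24 in diameter, 26 high, about 12 g. Origin: centre of its underside.
- biscuit_b: The second biscuit, same as the first.
- mug: White mug, radius 38, 90 high, bystander. Origin: centre of underside.
- oil: Green oil bottle, radius 30, 160 high, bystander. Origin: centre of underside.
- plant: Small plant in a yellow pot, radius 43, 150 high, bystander. Origin: centre of underside.
- shaker: White salt shaker, radius 18, 65 high, bystander. Origin: centre of underside.
- spoon: Spoon 150 long, lying on the worktop, bystander.
- spice: Amber spice jar, radius 22, 90 high, bystander. Origin: centre of underside.

How it is judged (in metres and radians):
On the way, in this order (a step that is already met when the one before it is completed fails the run):
1. the puller lies flat on the worktop, clear of its rack and let go (height (world z) of puller below 0.005 m and angle between puller's own z axis and vertical below 0.1 rad and horizontal distance between puller and rack above 0.095 m and contact force between the fingers and puller below 0.1 N), for 0.1 s.
2. the cap is off the neck, carried by the puller, which is held within 50 mm of its grip point behind the fork (z of cap in the frame of jar above 0.162 m and contact force between puller and cap above 0.1 N and distance between the grasp point and puller_grip below 0.05 m and contact force between the fingers and puller above 1 N), for 0.2 s.
3. one biscuit is in the jar and the other is not yet ((((horizontal distance between biscuit_a and jar below 0.05 m and z of biscuit_a in the frame of jar below 0.085 m) and not (horizontal distance between biscuit_b and jar below 0.05 m and z of biscuit_b in the frame of jar below 0.085 m)) or ((horizontal distance between biscuit_b and jar below 0.05 m and z of biscuit_b in the frame of jar below 0.085 m) and not (horizontal distance between biscuit_a and jar below 0.05 m and z of biscuit_a in the frame of jar below 0.085 m)))), for 0.1 s.
At the end, for the whole second after the job is handed in: Both biscuits lie in the body of the jar (origin below 85 mm above the jar's underside), the cap stands right way up on the worktop (lower edge under 12 mm high, tilt under 0.2 rad), the puller lies flat on the worktop (under 12 mm high, tilt under 0.15 rad), both let go and at rest (horizontal distance between each of biscuit_a, biscuit_b and jar below 0.05 m and z of each of biscuit_a, biscuit_b in the frame of jar below 0.085 m and height (world z) of each of cap, puller below 0.012 m and angle between cap's own z axis and vertical below 0.2 rad and angle between puller's own z axis and vertical below 0.15 rad and linear speed of each of cap, puller below 0.03 m/s); the robot touches nothing.
It fails at once if the fingers press on the cap (over 2 N) (contact force between the fingers and cap above 2 N).
It fails at once if the cap is dropped or flung (faster than 1 m/s) (linear speed of cap above 1 m/s).
It fails at once if a bystander is moved more than 30 mm (distance of any of mug, oil, plant, shaker, spoon, spice from where it was at the start of the episode above 0.03 m).
It also fails if it takes over 72 s, if anything falls off the work surface, if the arm or the gripper's body presses on something with over 40 N, if the wrist force passes 120 N, or if a joint passes its speed limit or range.

## Robot

A 6-joint arm with a two-finger parallel gripper is mounted at the origin on the work surface. World frame = base frame: x ahead of the robot, y to its left, z up, the work surface at z = 0. Lengths are in mm, angles in rad, forces in N, time in s.
With the tool pointing down it reaches from about 275 to 825 mm from the base axis. Payload 5.2 kg.
Tool frame: the origin (TCP) lies at the very end of the fingers, on their centre line; the grasp point (between the pads) lies 19 mm behind it; z points along the fingers, y is the line along which they close (so a half turn about z gives the same grasp; the last joint's range is limited). The gripper opens to 93 mm and grips with 3 to 60 N. Pads are 15 mm wide; open, the fingers measure 128 mm over their backs; the gripper's body (75 mm by 188 mm) begins 65 mm behind the grasp point.
Start: joints at [-1.398, 0.259, 1.535, -0, 1.348, -0.203], TCP at [201.88, -511.615, 218.653] pointing down, gripper open.
Joint ranges: [-3.14, 3.14], [-0.91, 2.08], [0.19, 2.58], [-1.22, 4.36], [0.22, 2.71], [-3.12, 3.12]. Speed limits (rad/s): [2.57, 2.57, 3.14, 3.14, 3.14, 3.14].

## Interface

Orientations are given as [roll, pitch, yaw] about the fixed x, y, z axes, in that order (R = Rz(yaw) Ry(pitch) Rx(roll)).
In Python, from bench import robot gives the robot as it stands. Calls block until the motion is done:
- robot.move_ptp(position, orientation): joint-space move of the TCP to a pose.
- robot.move_linear(position, ori=None, speed=150, f_stop=None): straight line of the TCP; ori=None keeps the orientation; speed is the mean speed in mm/s. With f_stop (N) it stops when the force on the tool has changed by that much, and returns True; else False.
- robot.move_j(angles): joint-space move.
- robot.move_gripper(opening): opening from 0.0 (shut) to 1.0 (fully open); the grip force is fixed at half the most; returns when the fingers have stopped.
- robot.sleep(seconds).
- robot.inverse_kinematics(position, orientation): joint angles nearest the present ones, or None.
- robot.get_image(name): name is "scene" or "top" or "wrist"; returns a dict with "img" (384x512x3 uint8, blue, green, red), "fovy" (degrees; the focal length in pixels is half the picture's height over the tangent of half this angle, whatever the lens; pixels are square), "cx", "cy" (the principal point, pixels), "eye" and "orientation" of the camera in the world. Camera axes: x right, y down, z forward; pixel columns grow to the right and rows downward; lengths in mm; the calibration is good to about 2 mm. The wrist camera is an equidistant fisheye: a pixel r from the principal point sees the ray r / f radians off the axis. A picture is of the moment at which its call begins. There is no depth.
A pose or a line that the arm cannot do raises robot.MotionError and nothing moves.
- robot.hand_in(): hands the job in; it is judged then, once.
Readings, each from a call of its own:
- robot.current_t(): time.
- robot.current_qpos(): joint angles.
- robot.current_joint_vel(): joint speeds.
- robot.current_joint_efforts(): joint torques, N m.
- robot.current_tcp_pos(): TCP position.
- robot.current_eef_rot(): TCP orientation.
- robot.current_contact_force(): force on the tool from outside, world axes, zero at the start.
- robot.current_ft_torque(): the same for the moment, N m.
- robot.current_gripper_width(): opening from 0.0 (shut) to 1.0 (fully open).
- robot.current_finger_force(): force on a finger pad.
Only numpy, scipy, OpenCV 4.12 (cv2) and the standard library are available. Lean on these libraries where they do the work, as an engineer would, in place of code of your own. Each camera call takes 0.05 s, during which the arm holds its last target. There are 200 camera calls.

## Working session

There is one attempt and no reset: what is moved stays moved. The work goes in short steps, each a Python script; the robot and the scene stay as the last script left them, time stands still between calls to the robot, and variables do not carry over. Pictures are saved under pics/ and viewed, at most 10 in all, crops included, and the job is handed in when it is done.

```bash
ls; mkdir -p pics
python3 - <<'E'
from bench import robot
import cv2,numpy as np
ims=[]
for n in ["scene","top"]:
    d=robot.get_image(n); cv2.imwrite(f"pics/{n}0.png",d["img"]); print(n,{k:v for k,v in d.items() if k!="img"})
d=robot.get_image("wrist"); cv2.imwrite("pics/wrist0.png",d["img"]); print({k:v for k,v in d.items() if k!="img"})
print(robot.current_t(),robot.current_eef_rot())
E
```

```text
bench.py
pics
scene {'fovy': 49.5550978455347, 'cx': 251.8019134474435, 'cy': 185.10048231766038, 'eye': array([1195.10617053,  893.22340445,  788.35526661]), 'orientation': array([-2.13738229,  0.01303814,  2.52869101])}
top {'fovy': 53.78972494468092, 'cx': 259.0755053847244, 'cy': 192.98424621757235, 'eye': array([ 441.94831045,    8.666367  , 1162.69789233]), 'orientation': array([-2.99375099e+00,  2.22915690e-04, -1.56642522e+00])}
{'fovy': 65.70646984690485, 'cx': 254.63299532246776, 'cy': 193.59240920902238, 'eye': array([ 277.51949724, -481.40761101,  383.55575764]), 'orientation': array([ 2.84489982e+00,  1.71826372e-03, -1.19391820e+00])}
0.15 [-3.14026722e+00 -2.56127503e-04  3.75762520e-01]
```

View pics/scene0.png

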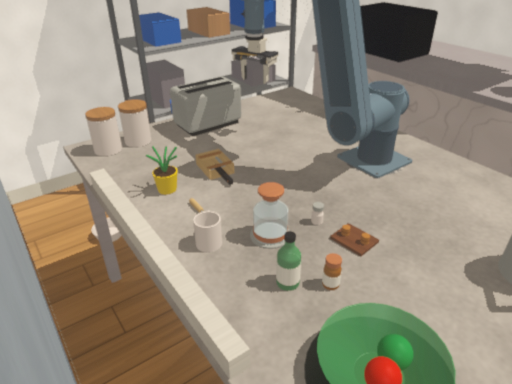

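View pics/top0.png

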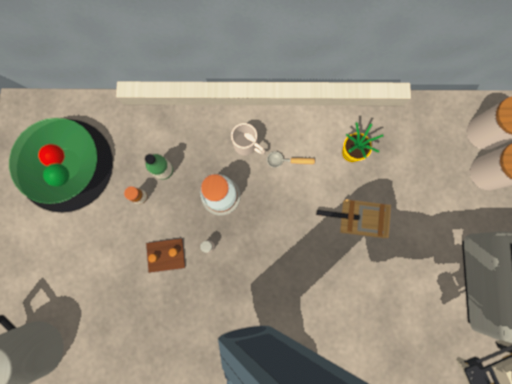

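The scene view shows the cap at (271,191), the handle tail at (228,180) and the biscuits at (347,231) and (365,239). The top view shows the cap at (214,187), the rack at (367,218) with its tail at (318,212) pointing left (+y), and the biscuits at (153,258) and (173,252). Next I'll take coarse positions from both views with colour masks.

```bash
cat > h.py <<'E'
import numpy as np,cv2
from scipy.spatial.transform import Rotation as R
from bench import robot
def rays(d,px,fish=False):
    px=np.atleast_2d(np.asarray(px,float)); f=192/np.tan(np.radians(d["fovy"]/2))
    u=(px-[d["cx"],d["cy"]])/f
    if fish:
        r=np.linalg.norm(u,axis=1,keepdims=True)+1e-12
        v=np.hstack([u/r*np.sin(r),np.cos(r)])
    else: v=np.hstack([u,np.ones((len(u),1))])
    v/=np.linalg.norm(v,axis=1,keepdims=True)
    return v@R.from_euler("xyz",d["orientation"]).as_matrix().T
def plane(d,px,z,fish=False):
    v=rays(d,px,fish); return d["eye"]+v*((z-d["eye"][2])/v[:,2:])
def tri(L):  # [(eye,ray)...] -> point, rms miss
    A=np.zeros((3,3));b=np.zeros(3)
    for e,v in L: P=np.eye(3)-np.outer(v,v);A+=P;b+=P@e
    p=np.linalg.solve(A,b)
    return p,np.sqrt(np.mean([np.sum(((np.eye(3)-np.outer(v,v))@(p-e))**2) for e,v in L]))
def mask(img,lo,hi):
    return cv2.inRange(cv2.cvtColor(img,cv2.COLOR_BGR2HSV),np.array(lo),np.array(hi))
def blobs(m,amin=15):
    n,_,s,c=cv2.connectedComponentsWithStats(m)
    return [(s[i,4],c[i].round(1).tolist(),s[i,:4].tolist()) for i in range(1,n) if s[i,4]>=amin]
E
python3 - <<'E'
from h import *
for n in ["scene","top"]:
    im=cv2.imread(f"pics/{n}0.png")
    print(n); 
    for nm,lo,hi in [("orange",(3,150,90),(17,255,255)),("wood",(10,80,60),(22,200,230)),("black",(0,0,0),(179,255,45))]:
        print(nm,*blobs(mask(im,lo,hi),20),sep="\n ")
a=cv2.resize(cv2.imread("pics/top0.png")[130:290,130:410],None,fx=2.8,fy=2.8,interpolation=cv2.INTER_CUBIC)
cv2.imwrite("pics/topz.png",a)
E
```

```text
scene
orange
 (np.int32(58), [346.6, 229.1], [343, 225, 8, 11])
 (np.int32(59), [365.8, 237.4], [362, 233, 8, 11])
 (np.int32(68), [334.8, 271.3], [328, 267, 13, 9])
 (np.int32(858), [382.5, 371.1], [365, 356, 37, 28])
wood
 (np.int32(1043), [208.3, 21.7], [187, 7, 43, 30])
 (np.int32(52), [244.4, 53.8], [237, 52, 19, 7])
 (np.int32(324), [132.2, 105.6], [118, 99, 29, 14])
 (np.int32(334), [100.0, 113.5], [86, 107, 29, 14])
 (np.int32(748), [213.9, 163.3], [195, 149, 40, 31])
 (np.int32(190), [162.8, 174.2], [152, 165, 24, 30])
 (np.int32(20837), [104.9, 300.5], [12, 183, 212, 201])
 (np.int32(412), [270.6, 190.6], [258, 182, 27, 20])
 (np.int32(87), [195.4, 204.7], [189, 198, 14, 14])
 (np.int32(859), [354.2, 238.9], [330, 224, 49, 32])
 (np.int32(129), [268.5, 238.7], [253, 231, 32, 12])
 (np.int32(362), [332.8, 264.9], [324, 253, 18, 24])
 (np.int32(35), [329.4, 287.5], [323, 284, 16, 6])
black
 (np.int32(3473), [397.1, 30.6], [361, 3, 76, 59])
 (np.int32(182), [317.2, 377.6], [308, 368, 21, 16])
top
orange
 (np.int32(412), [505.2, 114.7], [497, 97, 15, 36])
 (np.int32(126), [49.7
[... 433 characters left out ...]
 [341, 137, 25, 26])
 (np.int32(47), [348.6, 144.1], [346, 139, 7, 12])
 (np.int32(326), [506.5, 160.4], [500, 143, 12, 36])
 (np.int32(71), [355.9, 153.6], [349, 149, 13, 9])
 (np.int32(125), [302.3, 160.2], [290, 157, 25, 8])
 (np.int32(593), [214.1, 186.9], [201, 174, 28, 27])
 (np.int32(239), [132.7, 193.6], [123, 186, 20, 16])
 (np.int32(1450), [365.9, 218.5], [340, 199, 51, 40])
 (np.int32(1121), [165.1, 255.0], [146, 238, 39, 35])
black
 (np.int32(1443), [90.5, 174.8], [36, 121, 76, 90])
 (np.int32(51), [150.0, 158.8], [146, 155, 9, 8])
 (np.int32(78), [335.0, 214.1], [318, 211, 30, 7])
 (np.int32(97), [5.8, 322.6], [0, 316, 14, 14])
 (np.int32(87), [474.4, 363.0], [467, 358, 18, 11])
```

View pics/topz.png

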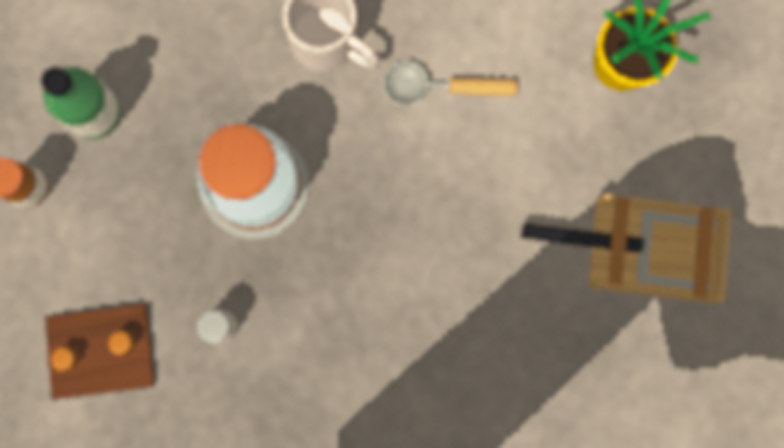

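The zoom confirms the layout. The rack's closed end is on the right (bars at px 350 and 381). The fork lies inside and the handle points left. The space between the spoon, the rack and the jar is bare.

```bash
cat > m.py <<'E'
from h import *
import sys
D={n:dict(np.load(f"pics/{n}.npz")) for n in ["scene","top"]}
E
python3 - <<'E'
from h import *
S=robot.get_image("scene");T=robot.get_image("top")
def t(ps,pt): return tri([(S["eye"],rays(S,ps)[0]),(T["eye"],rays(T,pt)[0])])
print("cap top",t((270.8,188.6),(214.1,187)))   
for z in (166,): print(plane(T,[(214.1,187)],z),plane(S,[(270.6,190.6)],166))
def tb(img,x0,x1,y0,y1,lo,hi):
    m=mask(img,lo,hi); k=np.zeros_like(m); k[y0:y1,x0:x1]=m[y0:y1,x0:x1]; return blobs(k,8)
for lo in [(10,150,150)]:
    bt=tb(T["img"],140,190,235,275,lo,(22,255,255)); bs=tb(S["img"],325,385,220,260,lo,(22,255,255)); print(bt,bs)
# biscuit tops
for c in bt: print("bisc top z38",plane(T,[c[1]],38).round(1))
for c in bs: print("bisc scene mid z25",plane(S,[c[1]],25).round(1))
print("bars z41",plane(T,[(350.5,216.1),(380.8,220.1)],41).round(1))
m=mask(T["img"],(0,0,0),(179,255,60)); k=np.zeros_like(m);k[200:230,312:362]=m[200:230,312:362]
print(blobs(k)); p=np.argwhere(k)[:,::-1]
P=plane(T,p,30)[:,:2]; c=P.mean(0);u=np.linalg.svd(P-c)[2][0]; s=(P-c)@u
print("handle",c,u,np.degrees(np.arctan2(u[1],u[0])),c+u*s.min(),c+u*s.max())
m=mask(T["img"],(8,60,60),(24,220,230)); k=np.zeros_like(m);k[195:245,335:395]=m[195:245,335:395]
ct=max(cv2.findContours(k,0,2)[0],key=cv2.contourArea); r=cv2.minAreaRect(ct);print(r, plane(T,cv2.boxPoints(r),41).round(1))
# others at top
print("mug",plane(T,[(245,137)],90),"shaker",plane(T,[(206,246)],65),"spoon",plane(T,[(277,158),(314,161)],5),"plant",plane(T,[(357,150)],60),"oil",plane(T,[(151,159)],160),"spice",plane(T,[(133,194)],90),"jarfoot",plane(T,[(220,194)],0))
E
```

```text
cap top (array([605.6759357 , 130.46053295, 163.75348634]), np.float64(0.9000947854424578))
[[606.0062947  129.62042114 166.        ]] [[613.66956184 141.48415698 166.        ]]
[(np.int32(61), [172.0, 252.2], [168, 248, 9, 9]), (np.int32(61), [151.4, 258.0], [148, 254, 8, 9])] [(np.int32(34), [346.6, 227.1], [343, 225, 8, 6]), (np.int32(36), [365.5, 235.5], [362, 233, 8, 6])]
bisc top z38 [[432.6 264.5  38. ]]
bisc top z38 [[415.5 324.2  38. ]]
bisc scene mid z25 [[420.7 258.7  25. ]]
bisc scene mid z25 [[405.4 317.5  25. ]]
bars z41 [[ 540.8 -262.1   41. ]
 [ 529.3 -351.5   41. ]]
[(np.int32(136), [332.5, 213.8], [317, 210, 31, 8]), (np.int32(22), [356.3, 216.5], [354, 215, 6, 4])]
handle [ 547.28078073 -220.91205885] [0.1236344  0.99232784] 82.8980991789414 [ 538.66670591 -290.05128205] [ 554.29601436 -164.60562849]
((365.4769592285156, 218.18467712402344), (51.350379943847656, 35.72200393676758), 7.125016689300537) [[ 491.5 -223.    41. ]
 [ 597.1 -239.1   41. ]
 [ 578.6 -390.5   41. ]
 [ 473.5 -372.5   41. ]]
mug [[767.34107625  51.56391744  90.        ]] shaker [[450.82295234 161.38486812  65.        ]] spoon [[ 725.49451344  -46.0335478     5.        ]
 [ 716.36412449 -161.86727579    5.        ]] plant [[ 737.6265499  -283.14742717   60.        ]] oil [[683.2722822  303.32526714 160.        ]] spice [[597.19311676 370.68359189  90.        ]] jarfoot [[611.39004199 130.96814611   0.        ]]
```

Run:
```python
from h import *
r=np.radians
for nm,p,ys in [("tail",(551,-190,5),(-97,83)),("grip",(558,-133,5),(-97,83)),("jar",(546,117,145),(12,-168,50,-130)),("set",(440,-90,5),(12,-168)),("bis",(415,324,30),(38,128,-52,-142)),("bj",(606,130,190),(12,102,-78))]:
    for y in ys:
        q=robot.inverse_kinematics(p,[np.pi,0,r(y)]); print(nm,y,None if q is None else np.round(q,2))
u=np.array([.125,.992,0])
for i,off in enumerate([0,60]):
    p=np.array([551,-190,150])-u*off
    robot.move_ptp(p,[np.pi,0,r(83)])
    d=robot.get_image("wrist"); cv2.imwrite(f"pics/w{i}.png",d["img"]); d.pop("img"); np.savez(f"pics/w{i}.npz",**d); print(d["eye"])
print(robot.current_t())
a=np.hstack([cv2.resize(cv2.imread(f"pics/w{i}.png"),(400,300)) for i in (0,1)]);cv2.imwrite("pics/w01.png",a)
```

```text
tail -97 [-0.52  0.54  1.7  -0.    0.91  2.74]
tail 83 [-0.52  0.54  1.7   0.    0.91 -0.4 ]
grip -97 [-0.43  0.52  1.72 -0.    0.9   2.84]
grip 83 [-0.43  0.52  1.72 -0.    0.9  -0.31]
jar 12 [ 0.01  0.33  1.62 -0.    1.19  1.37]
jar -168 [ 0.01  0.33  1.62  0.    1.19 -1.77]
jar 50 [ 0.01  0.33  1.62 -0.    1.19  0.71]
jar -130 [ 0.01  0.33  1.62  0.    1.19 -2.43]
set 12 [-0.45  0.36  2.03 -0.    0.76  0.91]
set -168 [-0.45  0.36  2.03  0.    0.76 -2.23]
bis 38 [ 0.45  0.42  1.82 -0.    0.9   1.36]
bis 128 [ 0.45  0.42  1.82 -0.    0.9  -0.21]
bis -52 [ 0.45  0.42  1.82 -0.    0.9   2.93]
bis -142 [ 0.45  0.42  1.82  0.    0.9  -1.78]
bj 12 [ 0.03  0.4   1.4  -0.    1.34  1.39]
bj 102 [ 0.03  0.4   1.4   0.    1.34 -0.18]
bj -78 [ 0.03  0.4   1.4  -0.    1.34  2.96]
[ 560.42840519 -109.87099049  315.78439345]
[ 552.68015393 -170.66937834  315.59139213]
2.45
```

View pics/w01.png

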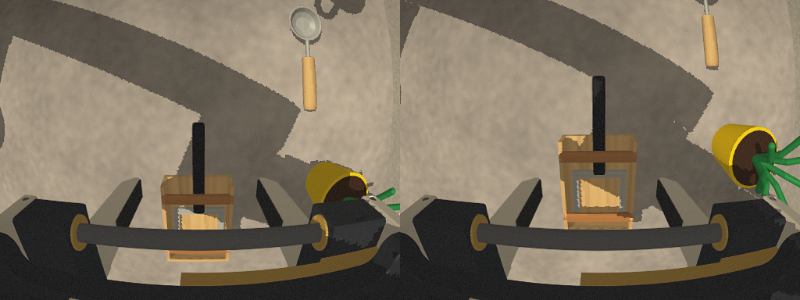

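Both wrist views show the handle upright at column ~253 (full-size pixels), with the tail tip at row ~156 in the first and ~97 in the second. I'll triangulate the tip and the handle line.

Run:
```python
from h import *
L=[];Rr=[]
W=[]
for i in (0,1):
    d=dict(np.load(f"pics/w{i}.npz")); im=cv2.imread(f"pics/w{i}.png")
    m=mask(im,(0,0,0),(179,255,55)); k=np.zeros_like(m); k[60:225 if i==0 else 180,225:285]=m[60:225 if i==0 else 180,225:285]
    b=max(blobs(k),key=lambda b:b[0]); print(b)
    x,y,w,h=b[2]
    for yy in (y,y+1,y+8,y+30): print(yy,np.flatnonzero(k[yy])[[0,-1]])
    rows=np.arange(y+3,y+40); mid=[(np.flatnonzero(k[r])[[0,-1]].mean(),r) for r in rows]
    tip=np.array([[np.flatnonzero(k[y+2])[[0,-1]].mean(), y-.0]])
    L.append((d["eye"],rays(d,tip,True)[0])); W.append((d,tip,mid,[[np.flatnonzero(k[y+20])[0],y+20],[np.flatnonzero(k[y+20])[-1]+1,y+20]]))
p,e=tri(L);print("tail end",p.round(1),e)
for d,tip,mid,ed in W:
    print(plane(d,tip,30,True).round(1)); P=plane(d,mid,30,True)[:,:2]
    f=np.polyfit(P[:,1],P[:,0],1); print("line",f,np.degrees(np.arctan(f[0])),"x@-190",np.polyval(f,-190)); Q=plane(d,ed,30,True); print("width",np.linalg.norm(Q[0]-Q[1]))
```

```text
(np.int32(1043), [253.8, 190.7], [246, 157, 16, 68])
157 [249 259]
158 [247 260]
165 [247 261]
187 [246 261]
(np.int32(1289), [254.3, 137.7], [247, 97, 16, 83])
97 [249 259]
98 [247 261]
105 [247 262]
127 [247 262]
tail end [ 553.3 -162.3   15.6] 0.13703700692672216
[[ 553.7 -159.8   30. ]]
line [1.41228201e-01 5.76373990e+02] 8.038616680719684 x@-190 549.5406322070389
width 15.835127333009885
[[ 553.1 -162.7   30. ]]
line [1.23720837e-01 5.73641714e+02] 7.052841925051151 x@-190 550.134755078656
width 15.214744730119063
```

The tail end is consistent: the second view sees its top edge and the first its lower edge. That gives (553,-163), a width of 15.5 mm and an axis 7.1° off y. Next I grasp high enough to leave room for lowering by 8, draw it out and lay it down.

Run:
```python
from h import *
r=np.radians; u=np.array([.1237,.9923,0]); u/=np.linalg.norm(u)
ori=[np.pi,0,r(82.9)]
g=np.array([550.1,-189,10.5])
robot.move_ptp(g+[0,0,50],ori)
print(robot.move_linear(g,speed=80,f_stop=8),robot.current_tcp_pos())
robot.move_gripper(0.0); print("w",robot.current_gripper_width()*93,robot.current_finger_force(),robot.current_contact_force())
print(robot.move_linear(g+u*152,speed=90,f_stop=25),robot.current_tcp_pos(),robot.current_contact_force(),robot.current_gripper_width()*93)
print(robot.move_linear(g+u*152-[0,0,7.7],speed=25,f_stop=6),robot.current_tcp_pos(),robot.current_contact_force())
d=robot.get_image("top");cv2.imwrite("pics/top1.png",d["img"])
print(robot.current_t())
```

```text
False [ 550.38783864 -189.27274073   10.73627645]
w 15.946772791600544 29.99758243560791 [ 0.70491898 -0.61844533 -0.79416464]
False [568.91445176 -38.63998734  10.49636807] [ 0.84364163  0.45357289 -1.71860987] 16.02616806672369
True [568.81667972 -38.37747363   2.46494507] [-0.15544995 -0.11015217  4.29384046]
7.1667
```

Run:
```python
from h import *
r=np.radians; u=np.array([.1237,.9923,0])
robot.move_gripper(0.55); p=robot.current_tcp_pos()
robot.move_linear(p+np.array([0,0,120]),speed=250)
o=[np.pi,0,r(-97.1)]
for i,off in enumerate([0,70]):
    robot.move_ptp(np.array([557.8,-127,130])+u*off,o)
    d=robot.get_image("wrist"); cv2.imwrite(f"pics/v{i}.png",d["img"]); d.pop("img"); np.savez(f"pics/v{i}.npz",**d)
d=robot.get_image("top");cv2.imwrite("pics/top2.png",d["img"])
print(robot.current_t(),robot.current_qpos())
a=np.hstack([cv2.resize(cv2.imread(f"pics/v{i}.png"),(400,300)) for i in (0,1)]);cv2.imwrite("pics/v01.png",a)
```

```text
11.6167 [-2.97367703e-01  3.65886450e-01  1.61165054e+00 -5.40306143e-04
  1.16366413e+00  2.96797227e+00]
```

View pics/v01.png

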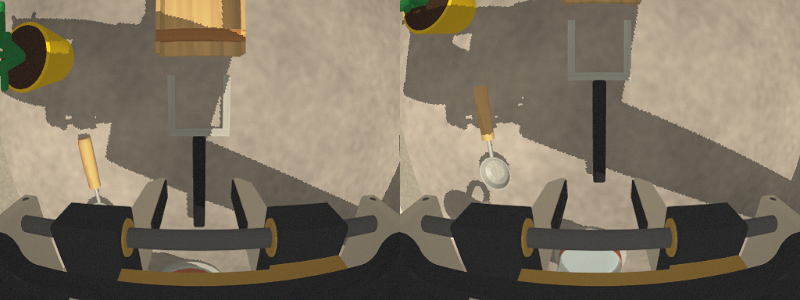

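The puller lies flat, clear of the rack. The handle's front end is at full-size pixel (255,175) in the first view and (255,102) in the second, and its tail is at (255,232) in the second. Now I'll measure it, regrasp, and lift.

Run:
```python
from h import *
L=[]
for i,(y0,y1) in enumerate([(160,260),(90,238)]):
    d=dict(np.load(f"pics/v{i}.npz")); im=cv2.imread(f"pics/v{i}.png")
    m=mask(im,(0,0,0),(179,255,45)); k=np.zeros_like(m); k[y0:y1,240:270]=m[y0:y1,240:270]
    b=max(blobs(k),key=lambda b:b[0]); x,y,w,h=b[2]; print(b)
    rows=np.arange(y+4,y+90); mid=np.array([(np.flatnonzero(k[r])[[0,-1]].mean()+.0,r) for r in rows])
    f=np.polyfit(mid[:,1],mid[:,0],1); e=[[np.polyval(f,y),y]]
    L.append((d["eye"],rays(d,e,True)[0]))
    P=plane(d,mid,22,True); q=P[-1]-P[0]; print("front@22",plane(d,e,22,True).round(1),"yaw",np.degrees(np.arctan2(-q[1],-q[0])))
    if i: print("tail@22",plane(d,[[np.polyval(f,y+h),y+h]],22,True).round(1))
print(tri(L))
# jar foot / neck coarse check from the top view: cap ellipse
T=robot.get_image("top"); m=mask(T["img"],(3,130,80),(18,255,255)); k=np.zeros_like(m);k[165:212,195:236]=m[165:212,195:236]
c=max(cv2.findContours(k,0,2)[0],key=cv2.contourArea); print(cv2.fitEllipse(c),plane(T,[cv2.fitEllipse(c)[0]],166))
```

```text
(np.int32(1303), [254.6, 216.0], [247, 175, 16, 85])Traceback (most recent call last):
  File "<stdin>", line 7, in <module>
IndexError: index 0 is out of bounds for axis 0 with size 0
```

Run:
```python
from h import *
L=[]
for i,(y0,y1) in enumerate([(160,260),(90,238)]):
    d=dict(np.load(f"pics/v{i}.npz")); im=cv2.imread(f"pics/v{i}.png")
    m=mask(im,(0,0,0),(179,255,45)); k=np.zeros_like(m); k[y0:y1,240:270]=m[y0:y1,240:270]
    b=max(blobs(k),key=lambda b:b[0]); x,y,w,h=b[2]; print(b)
    rows=np.arange(y+4,y+h-4); mid=np.array([(np.flatnonzero(k[r])[[0,-1]].mean(),r) for r in rows])
    f=np.polyfit(mid[:,1],mid[:,0],1); e=[[np.polyval(f,y),y]]
    L.append((d["eye"],rays(d,e,True)[0]))
    P=plane(d,mid,22,True); q=P[-1]-P[0]; print("front@22",plane(d,e,22,True).round(1),"yaw",np.degrees(np.arctan2(-q[1],-q[0])))
    if i: print("tail@22",plane(d,[[np.polyval(f,y+h),y+h]],22,True).round(1))
print(tri(L))
T=robot.get_image("top"); m=mask(T["img"],(3,130,80),(18,255,255)); k=np.zeros_like(m);k[165:212,195:236]=m[165:212,195:236]
c=max(cv2.findContours(k,0,2)[0],key=cv2.contourArea); print(cv2.fitEllipse(c),plane(T,[cv2.fitEllipse(c)[0]],166))
```

```text
(np.int32(1303), [254.6, 216.0], [247, 175, 16, 85])
front@22 [[ 555.3 -143.3   22. ]] yaw -97.01866555082334
(np.int32(1979), [254.6, 163.3], [247, 103, 17, 130])
front@22 [[ 555.9 -139.6   22. ]] yaw -97.10596033323635
tail@22 [[571.3 -13.1  22. ]]
(array([ 555.79014022, -139.72351073,    7.08925161]), np.float64(0.04517582027886417))
((214.1928253173828, 187.26669311523438), (25.209535598754883, 25.697378158569336), 98.97400665283203) [[605.28630929 129.35697263 166.        ]]
```

Run:
```python
from h import *
r=np.radians
o=[np.pi,0,r(-97.1)]; g=np.array([557.6,-124.5,3.5])
robot.move_ptp(g+[0,0,50],o); print(robot.move_linear(g,speed=80,f_stop=8),robot.current_tcp_pos())
robot.move_gripper(0.0); print("w",robot.current_gripper_width()*93,robot.current_contact_force())
robot.move_linear(g+[0,0,180],speed=200)
print(robot.current_contact_force(),robot.current_ft_torque())
x=np.array([np.cos(r(12)),np.sin(r(12)),0]); cap=np.array([605.3,129.4,0])
for i,(b,z) in enumerate([(165,215),(105,215)]):
    robot.move_ptp(cap-x*(63+b)+[0,0,z],[np.pi,0,r(12)]); robot.sleep(.1)
    d=robot.get_image("wrist"); cv2.imwrite(f"pics/c{i}.png",d["img"]); d.pop("img"); np.savez(f"pics/c{i}.npz",**d,tcp=robot.current_tcp_pos())
d=robot.get_image("scene");cv2.imwrite("pics/scene2.png",d["img"])
print(robot.current_t(),robot.current_tcp_pos())
a=np.hstack([cv2.resize(cv2.imread(f"pics/c{i}.png"),(400,300)) for i in (0,1)]);cv2.imwrite("pics/c01.png",a)
```

```text
False [ 557.93745214 -124.49916553    3.75529095]
w 15.679309174916199 [-0.30957775  0.28611225  1.18031671]
[ 0.18435715  0.74820625 -0.81284394] [ 0.11311471 -0.03756529 -0.02242474]
16.725 [440.18277367  94.31161487 214.83493619]
```

View pics/c01.png

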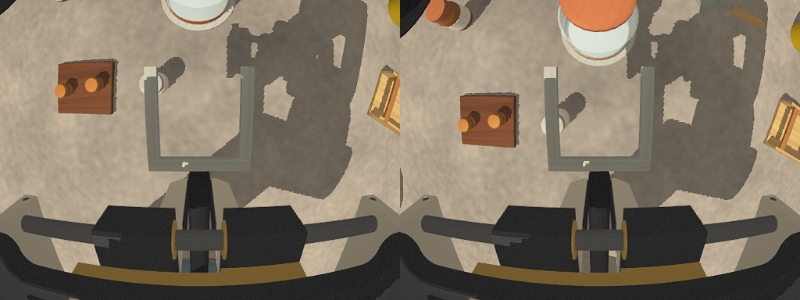

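The fork is held straight ahead of the fingers, with its prong tips at full-size rows ~86 and the cap ahead at the top edge. I'll move in above the cap for two complete views of it.

Run:
```python
from h import *
r=np.radians
x=np.array([np.cos(r(12)),np.sin(r(12)),0]);yv=np.array([-x[1],x[0],0]); cap=np.array([605.3,129.4,0])
L=[]
for i,b in enumerate([72,40]):
    robot.move_linear(cap-x*(63+b)+[0,0,215],speed=200); robot.sleep(.15)
    d=robot.get_image("wrist"); im=d["img"]; cv2.imwrite(f"pics/e{i}.png",im)
    m=mask(im,(3,130,80),(18,255,255)); k=np.zeros_like(m); k[:210,170:345]=m[:210,170:345]
    c=max(cv2.findContours(k,0,2)[0],key=cv2.contourArea); h=cv2.convexHull(c)
    bb=cv2.boundingRect(h); P=plane(d,h[:,0,:],166,True)[:,:2].astype(np.float32)
    (cx,cy),rad=cv2.minEnclosingCircle(P); el=cv2.fitEllipse(P)
    print(bb,"circ",cx,cy,rad,"ell",el, "tcp",robot.current_tcp_pos())
    ctr=el[0]; # pixel centre ray through plane-fit centre
    v=np.array([*ctr,166])-d["eye"]; L.append((d["eye"],v/np.linalg.norm(v)))
print(tri(L),robot.current_t())
# fork: steel tips measured in c1
im=cv2.imread("pics/e0.png"); cv2.imwrite("pics/e0z.png",cv2.resize(im[0:260,150:360],None,fx=2.2,fy=2.2))
```

```text
(203, 0, 101, 83) circ 602.8914794921875 130.2188262939453 36.132110595703125 ell ((602.8621215820312, 130.18772888183594), (71.54330444335938, 71.83463287353516), 40.705650329589844) tcp [472.38795442 101.25362997 215.00464266]
(203, 28, 101, 98) circ 603.73681640625 130.2567138671875 36.05095672607422 ell ((603.7255249023438, 130.31336975097656), (71.46226501464844, 71.5721206665039), 170.49838256835938) tcp [503.66488328 107.90461838 214.96705426]
(array([604.2907509 , 130.49346917, 159.99819298]), np.float64(0.02931446352545102)) 17.75
```

View pics/e0z.png

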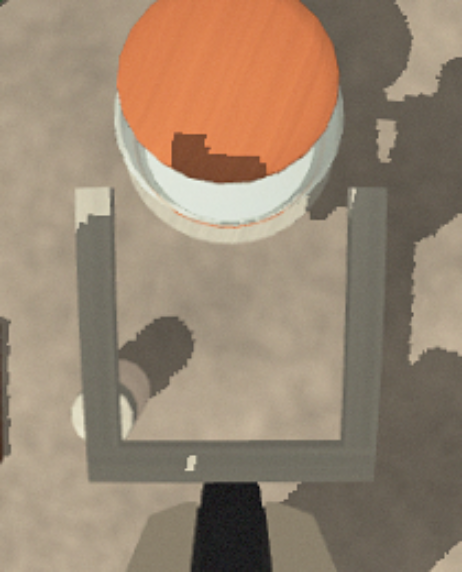

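In this view the fork's outer edges at the tips are at columns 184.5 and 326 (row 85). At the bridge they are at 190.5 and 320 (row 219). The cap is centred between them at column ~253.5. From these I compute the fork's real pose.

Run:
```python
from h import *
from scipy.optimize import brentq
r=np.radians; x=np.array([np.cos(r(12)),np.sin(r(12)),0]);y=np.array([-x[1],x[0],0])
d=robot.get_image("wrist"); t=robot.current_tcp_pos()
# relative to camera fixed in hand: shift eye to e1 pose; pixel of fork is same
for nm,row,a,b in [("tips",85,184.5,326),("bridge rear",219,190.5,320)]:
    f=lambda z:np.linalg.norm(np.diff(plane(d,[(a,row),(b,row)],z,True),axis=0))-78
    z=brentq(f,100,300); P=plane(d,[(a,row),(b,row)],z,True).mean(0)-t
    print(nm,"z rel tcp",z-t[2],"fwd",P@x,"lat",P@y)
    for zz in (2.5,): Q=plane(d,[(a,row),(b,row)],t[2]+zz,True);print("  at nominal top: width",np.linalg.norm(Q[0]-Q[1]),"fwd",(Q.mean(0)-t)@x,(Q.mean(0)-t)@y)
print(robot.current_eef_rot())
```

```text
tips z rel tcp 1.2919061857524525 fwd 93.57813960686302 lat -0.23536091894172273
  at nominal top: width 77.42608052235751 fwd 93.48810258757872 -0.23313602025960023
bridge rear z rel tcp 1.9030363453862549 fwd 15.143862661367502 lat -0.3529654530351687
  at nominal top: width 77.71534573033955 fwd 15.385444961763781 -0.35143275364682625
[-3.14156131e+00  3.75516337e-04  2.09450734e-01]
```

Run:
```python
from h import *
r=np.radians; x=np.array([np.cos(r(12)),np.sin(r(12)),0]);y=np.array([-x[1],x[0],0]); cap=np.array([604.0,130.4,0])+.3*y
P=lambda b,z: cap-x*(63+b)+[0,0,z]
robot.move_linear(P(82,215),speed=250); robot.move_linear(P(82,148),speed=150)
print(robot.move_linear(P(0,148),speed=100,f_stop=5),robot.current_tcp_pos(),robot.current_contact_force())
d=robot.get_image("scene");cv2.imwrite("pics/s3.png",d["img"])
print(robot.move_linear(P(0,151.5),speed=20),robot.current_contact_force())
for z in (154,158,164,172,185):
    robot.move_linear(P(0,z),speed=25); print(z,robot.current_contact_force().round(2),robot.current_ft_torque().round(2))
robot.sleep(.2)
d=robot.get_image("scene");cv2.imwrite("pics/s4.png",d["img"])
d=robot.get_image("wrist");cv2.imwrite("pics/w4.png",d["img"])
print(robot.current_t())
a=np.hstack([cv2.resize(d["img"],(400,300)),cv2.resize(cv2.imread("pics/s4.png")[140:260,200:360],(400,300))]);cv2.imwrite("pics/a4.png",a)
```

```text
False [541.73669094 117.56904563 147.93966887] [ 0.07250567  0.81650403 -0.44988142]
False [ 0.1384777  -0.11118056 -2.0388108 ]
154 [-0.28  0.83 -1.92] [-0.03  0.16  0.02]
158 [ 0.89  0.15 -4.94] [0.02 0.08 0.04]
164 [ 0.5  -0.91 -4.17] [0.04 0.07 0.03]
172 [-0.27 -0.13 -2.97] [-0.01  0.11 -0.06]
185 [ 0.63 -0.17 -3.33] [-0.01  0.21  0.02]
22.45
```

View pics/a4.png

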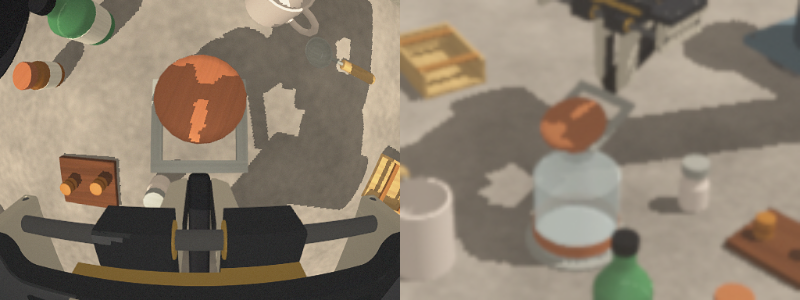

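The cap has left its seat and rides on the prongs. The puller has slipped nose-down in the fingers, so the fork now looks smaller at its tips: ~94 px against ~110 in the half-size view. I'll measure the droop, then level it by pitching the tool about the cap.

Run:
```python
from h import *
from scipy.optimize import brentq
im=cv2.imread("pics/w4.png")
hsv=cv2.cvtColor(im,cv2.COLOR_BGR2HSV)
# steel edges: print row profiles of gradient positions
g=cv2.GaussianBlur(cv2.cvtColor(im,cv2.COLOR_BGR2GRAY),(3,3),0).astype(int)
for row in (112,150,180,195,210,216): print(row,"L",g[row,185:225:2].tolist(),"R",g[row,295:335:2].tolist())
print("colL",g[95:225:3,197].tolist());print("colR",g[95:225:3,312].tolist()); print("mid",g[190:235:2,230].tolist())
```

```text
112 L [164, 163, 163, 162, 162, 181, 184, 104, 92, 95, 94, 95, 94, 93, 95, 96, 94, 94, 96, 95] R [97, 97, 94, 95, 95, 92, 95, 94, 96, 107, 107, 99, 98, 97, 97, 99, 100, 101, 99, 101]
150 L [167, 166, 166, 166, 150, 125, 123, 124, 119, 97, 92, 92, 94, 96, 97, 96, 98, 98, 98, 101] R [100, 98, 98, 98, 97, 96, 96, 100, 119, 122, 130, 165, 171, 132, 97, 98, 99, 99, 98, 97]
180 L [163, 165, 166, 165, 137, 126, 127, 127, 125, 125, 128, 121, 162, 168, 168, 165, 163, 162, 162, 161] R [164, 166, 168, 147, 121, 130, 127, 128, 125, 125, 128, 150, 163, 162, 161, 120, 93, 96, 95, 95]
195 L [168, 170, 169, 165, 136, 129, 128, 128, 126, 127, 130, 123, 158, 161, 162, 160, 159, 160, 165, 163] R [168, 168, 167, 147, 121, 131, 129, 128, 126, 126, 129, 146, 163, 166, 168, 169, 168, 167, 149, 102]
210 L [165, 163, 161, 161, 133, 127, 127, 127, 128, 128, 128, 129, 128, 130, 129, 130, 129, 130, 130, 131] R [129, 129, 128, 129, 127, 126, 127, 127, 126, 126, 125, 141, 130, 95, 98, 98, 97, 99, 101, 102]
216 L [169, 170, 169, 164, 137, 130, 131, 132, 133, 132, 133, 133, 134, 133, 133, 134, 134, 134, 133, 135] R [130, 130, 131, 130, 129, 130, 129, 129, 128, 128, 128, 111, 96, 96, 97, 100, 102, 102, 102, 102]
colL [164, 164, 181, 192, 192, 191, 178, 158, 124, 101, 96, 98, 99, 108, 115, 122, 123, 123, 123, 124, 125, 125, 126, 126, 126, 126, 127, 127, 127, 126, 128, 128, 129, 128, 128, 127, 128, 130, 127, 127, 131, 132, 151, 160]
colR [101, 100, 112, 118, 111, 103, 97, 95, 95, 95, 95, 94, 94, 95, 95, 98, 105, 116, 122, 122, 121, 121, 121, 124, 123, 124, 122, 124, 124, 124, 124, 126, 124, 125, 125, 126, 126, 132, 126, 128, 128, 130, 116, 97]
mid [159, 158, 156, 155, 153, 152, 154, 122, 132, 133, 131, 131, 135, 135, 137, 131, 98, 97, 98, 103, 131, 136, 136]
```

Run:
```python
import cv2
im=cv2.imread("pics/w4.png"); cv2.imwrite("pics/w4z.png",cv2.resize(im[60:250,160:350],None,fx=3.1,fy=3.1))
```

```text
(no output)
```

View pics/w4z.png

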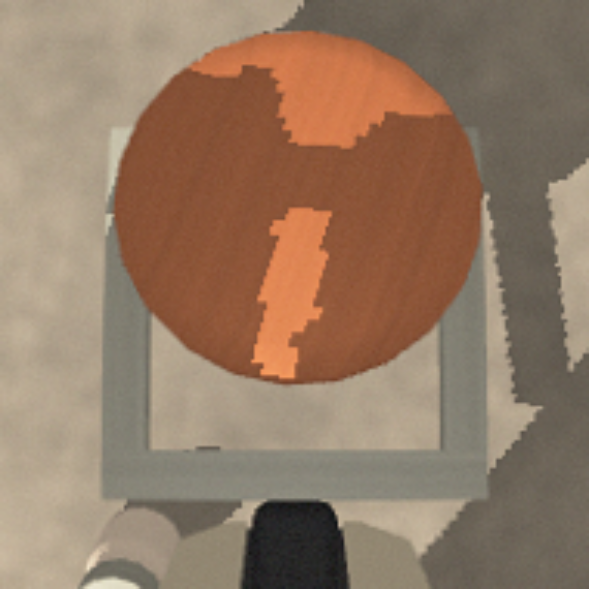

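The zoom shows the cap disc resting on the prongs. The fork's corners, in full-size pixels, are tips (195,101) and (315,101) and bridge rear (193,221) and (317,221).

Run:
```python
from h import *
from scipy.optimize import brentq
r=np.radians; x=np.array([np.cos(r(12)),np.sin(r(12)),0])
d=robot.get_image("wrist"); t=robot.current_tcp_pos(); pts=[]
for nm,row,a,b in [("tips",101.3,195.2,314.8),("rear",220.6,192.9,317.4)]:
    f=lambda z:np.linalg.norm(np.diff(plane(d,[(a,row),(b,row)],z,True),axis=0))-78
    z=brentq(f,50,300); P=plane(d,[(a,row),(b,row)],z,True).mean(0)-t; pts.append((P@x,z-t[2])); print(nm,pts[-1])
p=np.array(pts); v=p[0]-p[1]; print("len",np.hypot(*v),"pitch deg",np.degrees(np.arctan2(v[1],v[0])), "tcp",t)
```

```text
tips (np.float64(84.83442605795024), np.float64(-28.834309353194243))
rear (np.float64(11.665845011710728), np.float64(-4.415830637026772))
len 77.13561664453097 pitch deg -18.45535036624018 tcp [542.33157655 117.58459292 185.15711173]
```

Run:
```python
from h import *
r=np.radians; x=np.array([np.cos(r(12)),np.sin(r(12)),0])
t=robot.current_tcp_pos(); o=[np.pi,r(-18.5),r(12)]
robot.move_linear(t-3.3*x-[0,0,19.1],o,speed=14); print(robot.current_contact_force().round(2),robot.current_ft_torque().round(2))
t=robot.current_tcp_pos()
for dz in (8,16,30):
    robot.move_linear(t+[0,0,dz],speed=20); print(dz,robot.current_contact_force().round(2),robot.current_ft_torque().round(2))
robot.sleep(.2)
d=robot.get_image("scene");cv2.imwrite("pics/s5.png",d["img"])
e=robot.get_image("wrist");cv2.imwrite("pics/w5.png",e["img"])
print(robot.current_t(),robot.current_tcp_pos())
a=np.hstack([cv2.resize(e["img"],(400,300)),cv2.resize(d["img"][140:260,200:360],(400,300))]);cv2.imwrite("pics/a5.png",a)
```

```text
[-1.37 -0.2  -3.56] [-0.14  0.74  0.01]
8 [ 0.01  0.04 -2.27] [-0.05  0.32  0.  ]
16 [-0.13  0.62 -2.01] [-0.11  0.31 -0.05]
30 [ 0.08 -0.83 -2.42] [-0.06  0.32 -0.02]
26.275 [539.20837106 116.92758747 195.97206478]
```

View pics/a5.png

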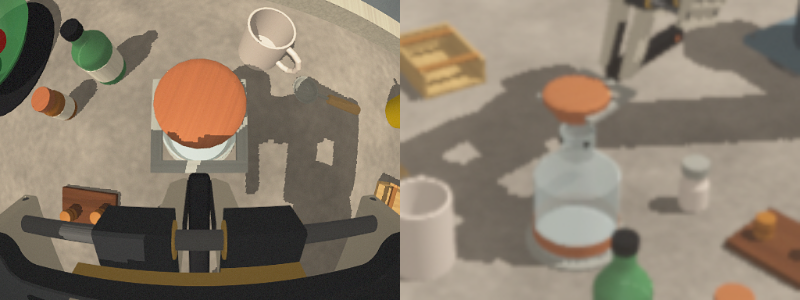

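The cap is off the neck and sits level on the prongs, with its skirt about 20 above the glass rim (lower right picture, disc at (576,90)). Now I carry it to bare worktop and set it down.

Run:
```python
from h import *
r=np.radians; x=np.array([np.cos(r(12)),np.sin(r(12)),0])
o=[np.pi,r(-18.5),r(12)]; s=np.array([530,-70,0])-60.3*x
print(robot.inverse_kinematics(s+[0,0,5],o).round(2))
t=robot.current_tcp_pos()
robot.move_linear(t+[0,0,15],speed=60)
robot.move_linear(s+[0,0,205],speed=130)
robot.move_linear(s+[0,0,35],speed=90)
robot.move_linear(s+[0,0,10],speed=25)
print(robot.move_linear(s+[0,0,3.5],speed=12,f_stop=4),robot.current_tcp_pos(),robot.current_contact_force().round(2))
robot.move_gripper(0.4); robot.sleep(.2)
z=np.array([*(-np.sin(r(18.5))*x[:2]),np.cos(r(18.5))])
t=robot.current_tcp_pos(); robot.move_linear(t+z*60,speed=80); robot.move_linear(t+z*150,speed=250)
T=robot.get_image("top");S=robot.get_image("scene"); cv2.imwrite("pics/top6.png",T["img"]);cv2.imwrite("pics/scene6.png",S["img"])
for n,d in (("top",T),("scene",S)):
    m=mask(d["img"],(3,130,80),(18,255,255))
    for b in blobs(m,150):
        print(n,b,plane(d,[b[1]],29).round(0)[0])
print(robot.current_t())
```

```text
[-0.59  0.29  2.22  0.54  0.46  0.3 ]
True [471.18680818 -82.65743791   5.24132807] [-1.05 -0.41  4.77]
top (np.int32(434), [505.0, 114.7], [496, 97, 16, 37]) [ 861. -757.   29.]
top (np.int32(287), [506.8, 160.4], [500, 144, 12, 34]) [ 715. -750.   29.]
top (np.int32(199), [132.8, 193.7], [124, 187, 18, 15]) [607. 392.  29.]
top (np.int32(1435), [365.3, 218.3], [341, 201, 49, 36]) [ 535. -309.   29.]
top (np.int32(450), [285.5, 216.5], [274, 205, 24, 24]) [540. -70.  29.]
top (np.int32(986), [165.2, 255.1], [147, 239, 38, 33]) [424. 286.  29.]
scene (np.int32(234), [132.6, 105.2], [119, 100, 27, 11]) [  568. -1036.    29.]
scene (np.int32(230), [100.7, 112.8], [87, 108, 27, 11]) [  727. -1035.    29.]
scene (np.int32(227), [249.8, 192.4], [240, 186, 21, 15]) [548. -56.  29.]
scene (np.int32(18951), [105.2, 303.4], [13, 194, 209, 190]) [1096.  132.   29.]
scene (np.int32(641), [355.1, 238.4], [332, 224, 46, 30]) [443. 312.  29.]
scene (np.int32(307), [332.9, 265.0], [325, 254, 16, 23]) [569. 353.  29.]
scene (np.int32(864), [382.3, 371.0], [364, 356, 38, 28]) [703. 628.  29.]
34.3833
```

The cap's outline is a 24x24 px circle at (540,-70), so it stands upright on the worktop. Now the biscuits: two wrist views to triangulate them.

Run:
```python
from h import *
r=np.radians; yw=106; x=np.array([np.cos(r(yw)),np.sin(r(yw)),0]); mid=np.array([424,294.3,0])
V=[]
for i,b in enumerate([85,35]):
    robot.move_ptp(mid-x*b+[0,0,130],[np.pi,0,r(yw)]); robot.sleep(.1)
    d=robot.get_image("wrist"); cv2.imwrite(f"pics/b{i}.png",d["img"])
    m=mask(d["img"],(10,140,130),(24,255,255)); bl=[q for q in blobs(m,100) if q[0]<4000]
    print(i,bl); 
    for q in bl: print("   @38",plane(d,[q[1]],38,True).round(1)[0])
    d.pop("img"); np.savez(f"pics/b{i}.npz",**d)
print(robot.current_t())
# puller check from the top view
T=robot.get_image("top"); m=mask(T["img"],(0,0,0),(179,255,60)); k=np.zeros_like(m);k[205:290,285:360]=0
k[200:275,286:345]=m[200:275,286:345]; print(blobs(k,15))
```

```text
0 [(np.int32(554), [253.6, 64.1], [240, 52, 28, 26]), (np.int32(1242), [477.5, 76.1], [447, 56, 50, 46]), (np.int32(570), [253.6, 134.1], [241, 121, 27, 27]), (np.int32(312), [324.9, 304.3], [318, 281, 13, 50])]
   @38 [414.2 324.2  38. ]
   @38 [634.6 400.8  38. ]
   @38 [430.9 265.6  38. ]
   @38 [556.  112.5  38. ]
1 [(np.int32(564), [253.5, 121.1], [240, 108, 28, 27]), (np.int32(1345), [473.2, 132.3], [444, 110, 50, 49]), (np.int32(529), [253.1, 188.6], [241, 172, 26, 30]), (np.int32(311), [324.8, 304.4], [317, 281, 14, 50])]
   @38 [414.  324.8  38. ]
   @38 [635.6 390.8  38. ]
   @38 [430.3 266.6  38. ]
   @38 [542.8 160.6  38. ]
36.175
[(np.int32(182), [293.2, 254.2], [287, 236, 13, 39])]
```

Both views agree on the biscuit tops at height 38: (430.6,266.1) and (414.1,324.5), 61 apart as expected. I'll take the first one now.

```bash
cat > b.py <<'E'
from h import *
def feed(p,J=(604.0,130.4),yw=106):
    o=[np.pi,0,np.radians(yw)]; p=np.array([*p,25.]); J=np.array([*J,0])
    robot.move_gripper(0.5); robot.move_ptp(p+[0,0,45],o)
    print("down",robot.move_linear(p,speed=90,f_stop=6),robot.current_tcp_pos().round(1))
    robot.move_gripper(0.0); print("w",robot.current_gripper_width()*93)
    robot.move_linear(p+[0,0,165],speed=250)
    robot.move_ptp(J+[0,0,185],o); robot.sleep(.1)
    print("in",robot.move_linear(J+[0,0,159],speed=40,f_stop=3),robot.current_tcp_pos().round(1),robot.current_contact_force().round(2),robot.current_gripper_width()*93)
E
python3 - <<'E'
from b import *
feed((430.6,266.1)); print(robot.current_t())
E
```

```text
down False [431.3 266.3  25.7]
w 23.381649331396066
in False [604.2 130.3 159.1] [-0.    0.78 -0.56] 23.05158163590344
40.7583
```

Run:
```python
from b import *
def chk():
    S=robot.get_image("scene"); m=mask(S["img"],(8,80,60),(24,255,255)); k=np.zeros_like(m);k[185:250,245:300]=m[185:250,245:300]
    print("jar scene",[(int(a),c,bb,plane(S,[c],25).round(0)[0].tolist()) for a,c,bb in blobs(k,8)])
chk()
robot.move_gripper(0.5); robot.sleep(.3)
robot.move_linear(robot.current_tcp_pos()+np.array([0,0,40]),speed=200); chk()
feed((414.1,324.5)); chk()
print(robot.current_t())
```

```text
jar scene [(44, [272.6, 189.2], [270, 185, 6, 10], [471.0, -32.0, 25.0]), (221, [251.7, 193.0], [245, 186, 16, 16], [541.0, -54.0, 25.0]), (128, [268.6, 238.8], [253, 231, 32, 12], [638.0, 167.0, 25.0])]
jar scene [(223, [251.7, 192.8], [245, 185, 16, 17], [541.0, -55.0, 25.0]), (134, [268.2, 238.6], [253, 231, 32, 12], [638.0, 165.0, 25.0])]
down False [414.6 324.4  25.2]
w 23.183575986915134
in False [604.2 130.3 159.1] [-0.01  0.45  0.59] 23.105857893671335
jar scene [(45, [272.6, 189.3], [269, 185, 7, 10], [472.0, -31.0, 25.0]), (221, [251.7, 193.0], [245, 186, 16, 16], [541.0, -54.0, 25.0]), (134, [268.2, 238.6], [253, 231, 32, 12], [638.0, 165.0, 25.0])]
47.4667
```

Run:
```python
from b import *
robot.move_gripper(0.5); robot.sleep(.3)
robot.move_linear(robot.current_tcp_pos()+np.array([0,0,60]),speed=200)
robot.move_ptp([430,150,260],[np.pi,0,np.radians(106)]); robot.sleep(.3)
S=robot.get_image("scene");T=robot.get_image("top"); cv2.imwrite("pics/topF.png",T["img"]);cv2.imwrite("pics/sceneF.png",S["img"])
for n,d,(x0,x1,y0,y1) in (("scene",S,(245,385,180,262)),("top",T,(140,300,165,275))):
    m=mask(d["img"],(8,80,60),(24,255,255)) if n=="scene" else mask(d["img"],(3,100,60),(22,255,255))
    k=np.zeros_like(m);k[y0:y1,x0:x1]=m[y0:y1,x0:x1]; print(n,[(int(a),c,b) for a,c,b in blobs(k,8)])
    # bystander shift: local template match against the first image
    g0=cv2.imread(f"pics/{n}0.png"); 
    W={"scene":dict(mug=(207,231,16,20),oil=(289,262,14,28),spice=(332,272,10,16),shaker=(318,213,8,11),plant=(165,175,16,16),spoon=(196,206,8,9)),
       "top":dict(mug=(245,137,14,14),oil=(155,163,12,12),spice=(134,194,10,8),shaker=(206,246,7,6),plant=(357,148,16,14),spoon=(291,159,24,8))}[n]
    for nm,(cx,cy,a,b) in W.items():
        t=g0[cy-b:cy+b,cx-a:cx+a]; s=d["img"][cy-b-10:cy+b+10,cx-a-10:cx+a+10]; _,v,_,l=cv2.minMaxLoc(cv2.matchTemplate(s,t,cv2.TM_CCOEFF_NORMED)); print(nm,round(v,2),l[0]-10,l[1]-10,end="; ")
    print()
print(robot.current_t(),robot.current_contact_force().round(2))
```

```text
scene [(231, [251.8, 192.6], [245, 185, 16, 17]), (851, [354.3, 239.1], [330, 224, 49, 32]), (136, [268.2, 238.6], [253, 231, 32, 12]), (124, [333.3, 257.5], [326, 253, 16, 9])]
mug 0.77 0 0; oil 1.0 0 0; spice 1.0 0 0; shaker 1.0 0 0; plant 0.98 0 0; spoon 0.51 0 0; 
top [(33, [218.0, 187.9], [216, 184, 5, 9]), (18, [140.5, 194.3], [140, 190, 3, 10]), (468, [285.5, 216.8], [274, 205, 24, 25])]
mug 0.97 0 0; oil 1.0 0 0; spice 1.0 0 0; shaker 0.59 4 -2; plant 1.0 0 0; spoon 0.4 -7 0; 
49.975 [0.41 0.12 0.  ]
```

Run:
```python
from h import *
S=robot.get_image("scene");T=robot.get_image("top")
m=mask(S["img"],(8,110,110),(22,255,255)); k=np.zeros_like(m);k[180:262,245:385]=m[180:262,245:385]; print("bright",[(int(a),c,b) for a,c,b in blobs(k,5)])
i0=cv2.imread("pics/scene0.png")
for c in ((346,228),(365,236)): print(c,i0[c[1],c[0]],S["img"][c[1],c[0]])
for z in (20,60,100,150): print(z,plane(T,[(218,187.9)],z).round(0)[0])
# wrist look down on the jar
r=np.radians(106); x=np.array([np.cos(r),np.sin(r),0])
robot.move_ptp(np.array([604,130.4,225])-x*78,[np.pi,0,r]); robot.sleep(.1)
d=robot.get_image("wrist"); m=mask(d["img"],(3,100,50),(24,255,255)); m[230:]=0
for a,c,b in blobs(m,25): print(int(a),c,b,"z15",plane(d,[c],15,True).round(0)[0],"z35",plane(d,[c],35,True).round(0)[0],"z150",plane(d,[c],150,True).round(0)[0])
print(robot.current_t()); np.savez("pics/j.npz",**d)
```

```text
bright [(205, [251.6, 192.7], [245, 186, 16, 15]), (729, [355.0, 238.4], [332, 224, 46, 31]), (105, [268.6, 238.9], [254, 233, 31, 10]), (112, [333.2, 257.9], [326, 254, 16, 8])]
(346, 228) [ 67 130 190] [ 61  87 132]
(365, 236) [ 68 133 193] [ 61  87 131]
20 [627. 135.  20.]
60 [621. 131.  60.]
100 [614. 126. 100.]
150 [606. 121. 150.]
312 [152.2, 2.1] [122, 0, 64, 6] z15 [432. 239.  15.] z35 [441. 233.  35.] z150 [493. 202. 150.]
351 [262.7, 110.5] [251, 101, 24, 20] z15 [613. 132.  15.] z35 [613. 132.  35.] z150 [609. 133. 150.]
584 [169.9, 222.6] [147, 213, 48, 17] z15 [531. -50.  15.] z35 [535. -40.  35.] z150 [556.  17. 150.]
51.1083
```

Both biscuits are off the board. The orange blob seen down the neck is too small to be a biscuit stuck at the rim, and the neck is clear in the scene view. I'm handing in.

```bash
python3 -c "
from bench import robot
print(robot.hand_in(), robot.current_t())"
```

```text
the job is handed in; nothing more can be done
the job is handed in; nothing more can be done
```

The job is handed in at about 51 s with no verdict returned: cap pulled and set down upright with the puller, both biscuits fed through the neck; biscuits resting in the jar body and the puller lying flat were inferred, not directly measured, and the spoon had no clean before/after match.

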